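Make up a set of three handle blanks in the clamping tray

ROBOT

A 6-joint arm with a two-finger parallel gripper is mounted at the origin on the work surface. World frame = base frame: x ahead of the robot, y to its left, z up, the work surface at z = 0. Lengths are in mm, angles in degrees, forces in N, time in s.
With the tool pointing down it reaches from about 350 to 850 mm from the base axis. Payload 8.1 kg.
Tool frame: the origin (TCP) lies midway between the tips of the shut fingers; the grasp point (between the pads) lies hold_point_z behind it (hold_point_z is the distance from the TCP to the grasp point, in mm); z points along the fingers, x is the direction in which the jaws open and shut, and the axes are right-handed (so a half turn about z gives the same grasp; the last joint's range is limited). The gripper opens to 85 mm and grips with 20 to 120 N. Pads are 22 mm wide; open, the fingers measure 114 mm over their backs; the gripper's body (76 mm by 85 mm) begins 54 mm behind the grasp point. The pads swing forward as they close: fully open they stand 13 mm farther back than shut.
Start: joints at [-76.57, 7.471, 85.268, -0, 87.261, -4.893], TCP at [188.646, -569.577, 231.292] pointing down, gripper open.
Joint ranges: [-169.43, 169.43], [-51.17, 129.36], [1.28, 143.12], [-76.62, 256.62], [0, 156.53], [-152.29, 152.29]. Speed limits (degrees/s): [136.94, 136.94, 159.86, 180, 180, 180].

INTERFACE

Orientations are given as [roll, pitch, yaw] about the fixed x, y, z axes, in that order (R = Rz(yaw) Ry(pitch) Rx(roll)).
In Python, from bench import * gives the robot as it stands.
- The arm moves only by the shell command python3 -m pendant 'ROWS' [OPENING] [FORCE]. ROWS is JSON, a list that holds one entry, the list of rows, each a list of 4 numbers: the shift along the tool's x, y, z normalised to -1 to 1, where 1 is 0.02 m, then the turn about the tool's z normalised to -1 to 1, where 1 is 0.08 rad. A call has exactly 10 rows; each row shifts and turns the pose as measured when the row begins, along the tool's axes as they then stand; what a row does not reach is not made up. A row lasts 1/12 s, in which the tool goes at most 41.7 mm and 7.16 degrees, less where a joint would pass 70% of its speed; a pose out of reach is approached as far as the arm can. A call with a number of a shift or a turn outside -1 to 1 is refused whole. A call with a gripper value outside its range is refused whole. OPENING is the gripper's target within -1 to 1 (fully open at 1, half-way at 0, shut at -1), set as the call begins (- or left out, the last holds). The fingers move at their own pace and stop on an object; FORCE is the grip in N (left out, the last holds). Time passes only in rows, so rows that do not move let the fingers close, or fill a call up. It gives the time, the measured TCP pose, the force and the opening at its end, in the units of the state.
- sense(): the state, without advancing time (a new reading comes with each control period).
- snapshot(name): name is "side" or "top"; returns the picture (420x560x3 uint8, red, green, blue); there is no depth.
- calibration(name): a dict with "mtx" (3x3 intrinsics, pixels), "D" ([k1, k2, p1, p2, k3] as OpenCV has them; the pictures are not rectified), "world_to_cam" (4x4, takes a point from world to camera coordinates). Camera axes: x right, y down, z forward; pixel columns grow to the right and rows downward; lengths in mm; the calibration is good to about 2 mm. A picture is of the moment at which its call begins. calibration takes no time and is no camera call.
- hand_in(): hands the job in, once; it reports no verdict.
The state is a dict: "time": time; "joint_pos": joint angles; "qd": joint speeds; "joint_efforts": joint torques, N m; "tool_pos": TCP position; "tcp_rot": TCP orientation; "ft_force": force on the tool from outside, world axes, zero at the start; "wrist_torque": the same for the moment, N m; "finger_gap": finger opening in mm.
Only numpy, scipy, OpenCV 4.12 (cv2) and the standard library are available. Lean on these libraries where they do the work, as an engineer would, in place of code of your own. Each camera call takes 0.05 s, during which the arm holds its last target.

TASK

Make up one set for sanding: lay exactly three of the five wooden handle blanks flat and side by side in the clamping tray, each lying across the tray (parallel to the jaw), then push the sliding jaw up gently, with a light touch, until the three are snug against each other and the end stop with no gaps left. Any three will do; leave the other two blanks, the oil tin, the knife and the sanding block where they lie.

Things in the scene. Friction and masses are not known exactly. Their poses are not given: they have to be found in the camera images.
- blank_a: rectangular blank of pale wood for a knife handle, 120 mm long, 30 mm thick, lying flat on the table on a broad face. Sawn by hand: its width is somewhere from 22 to 60 mm and no two of the five blanks are equally wide. Origin at its centre (15 mm above what it lies on), x along its length, y across its width, z up
- blank_b: rectangular blank of pale wood for a knife handle, 120 mm long, 30 mm thick, lying flat on the table on a broad face. Sawn by hand: its width is somewhere from 22 to 60 mm and no two of the five blanks are equally wide. Origin at its centre (15 mm above what it lies on), x along its length, y across its width, z up
- blank_c: rectangular blank of pale wood for a knife handle, 120 mm long, 30 mm thick, lying flat on the table on a broad face. Sawn by hand: its width is somewhere from 22 to 60 mm and no two of the five blanks are equally wide. Origin at its centre (15 mm above what it lies on), x along its length, y across its width, z up
- blank_d: rectangular blank of pale wood for a knife handle, 120 mm long, 30 mm thick, lying flat on the table on a broad face. Sawn by hand: its width is somewhere from 22 to 60 mm and no two of the five blanks are equally wide. Origin at its centre (15 mm above what it lies on), x along its length, y across its width, z up
- blank_e: rectangular blank of pale wood for a knife handle, 120 mm long, 30 mm thick, lying flat on the table on a broad face. Sawn by hand: its width is somewhere from 22 to 60 mm and no two of the five blanks are equally wide. Origin at its centre (15 mm above what it lies on), x along its length, y across its width, z up
- tray: fixed dark wooden tray, 180 mm wide (x), 375 mm long (y = -210 to +165). Origin on the table, z up. Floor 10 mm above the table; side walls' inner faces at x = -80 and +80 mm, tops 22 mm above the table; end stop across the +y end, inner face at y = +145 mm, 50 mm high; -y end open. The sliding jaw closes along +y towards the stop
- stop_face (a point): point at the middle of the end stop's inner face, 25 mm above the table; axes parallel to the tray's
- jaw_face (a point): middle of the front (+y) face of the sliding jaw, 25 mm above the table; axes parallel to the tray's. The jaw is a wooden board 140 mm along x, 20 mm thick along y, from 11 to 53 mm above the table; it slides only along the tray's y with about 1.5 N of friction, stays where it is left, has no spring, and can be pushed from behind
- jaw: the sliding jaw itself: a wooden board 140 mm along x, 20 mm thick along y, 42 mm high; origin at the centre of its underside, 11 mm above the table; its flat back (-y) face, 10 mm behind the origin, can be pushed (gently: never with more than 25 N)
- oil_tin: bystander: upright steel tin, 68 mm across, 110 mm high, origin at the centre of its underside
- knife: bystander: finished knife lying flat, about 250 mm long along its x, wooden handle 26 mm wide towards -x; origin on the table at the brass guard
- sanding_block: bystander: cork block 70 x 100 x 40 mm, origin at the centre of its underside
Not all that is in view belongs to the job. Leave any turquoise or yellow look-alike of the blank_d alone.

How it is judged (in metres and radians):
At the end, for the whole second after the job is handed in: Exactly three blanks lie flat on the tray floor between jaw and end stop, at rest, across the tray within 0.1 rad, with the space between jaw and stop at most 4 mm more than their widths together; the other two are within 40 mm of where they started ((distance of blank_a from where it was at the start of the episode below 0.04 m or (x of blank_a in the frame of tray between -0.025 and 0.025 m and z of blank_a in the frame of tray between 0.018 and 0.03 m and y of blank_a in the frame of stop_face below -0.01 m and y of blank_a in the frame of jaw_face above 0.01 m and angle between the z axis of blank_a and the z axis of tray, either way round below 0.1 rad and angle between the x axis of blank_a and the x axis of tray, either way round below 0.1 rad and linear speed of blank_a below 0.01 m/s)) and (distance of blank_b from where it was at the start of the episode below 0.04 m or (x of blank_b in the frame of tray between -0.025 and 0.025 m and z of blank_b in the frame of tray between 0.018 and 0.03 m and y of blank_b in the frame of stop_face below -0.01 m and y of blank_b in the frame of jaw_face above 0.01 m and angle between the z axis of blank_b and the z axis of tray, either way round below 0.1 rad and angle between the x axis of blank_b and the x axis of tray, either way round below 0.1 rad and linear speed of blank_b below 0.01 m/s)) and (distance of blank_c from where it was at the start of the episode below 0.04 m or (x of blank_c in the frame of tray between -0.025 and 0.025 m and z of blank_c in the frame of tray between 0.018 and 0.03 m and y of blank_c in the frame of stop_face below -0.01 m and y of blank_c in the frame of jaw_face above 0.01 m and angle between the z axis of blank_c and the z axis of tray, either way round below 0.1 rad and angle between the x axis of blank_c and the x axis of tray, either way round below 0.1 rad and linear speed of blank_c below 0.01 m/s)) and (distance of blank_d from where it was at the start of the episode below 0.04 m or (x of blank_d in the frame of tray between -0.025 and 0.025 m and z of blank_d in the frame of tray between 0.018 and 0.03 m and y of blank_d in the frame of stop_face below -0.01 m and y of blank_d in the frame of jaw_face above 0.01 m and angle between the z axis of blank_d and the z axis of tray, either way round below 0.1 rad and angle between the x axis of blank_d and the x axis of tray, either way round below 0.1 rad and linear speed of blank_d below 0.01 m/s)) and (distance of blank_e from where it was at the start of the episode below 0.04 m or (x of blank_e in the frame of tray between -0.025 and 0.025 m and z of blank_e in the frame of tray between 0.018 and 0.03 m and y of blank_e in the frame of stop_face below -0.01 m and y of blank_e in the frame of jaw_face above 0.01 m and angle between the z axis of blank_e and the z axis of tray, either way round below 0.1 rad and angle between the x axis of blank_e and the x axis of tray, either way round below 0.1 rad and linear speed of blank_e below 0.01 m/s)) and ((not (distance of blank_a from where it was at the start of the episode below 0.04 m) and not (distance of blank_b from where it was at the start of the episode below 0.04 m) and not (distance of blank_c from where it was at the start of the episode below 0.04 m) and distance of each of blank_d, blank_e from where it was at the start of the episode below 0.04 m and y of jaw_face in the frame of stop_face above -0.13 m) or (not (distance of blank_a from where it was at the start of the episode below 0.04 m) and not (distance of blank_b from where it was at the start of the episode below 0.04 m) and distance of each of blank_c, blank_e from where it was at the start of the episode below 0.04 m and not (distance of blank_d from where it was at the start of the episode below 0.04 m) and y of jaw_face in the frame of stop_face above -0.162 m) or (not (distance of blank_a from where it was at the start of the episode below 0.04 m) and not (distance of blank_b from where it was at the start of the episode below 0.04 m) and distance of each of blank_c, blank_d from where it was at the start of the episode below 0.04 m and not (distance of blank_e from where it was at the start of the episode below 0.04 m) and y of jaw_face in the frame of stop_face above -0.134 m) or (not (distance of blank_a from where it was at the start of the episode below 0.04 m) and distance of each of blank_b, blank_e from where it was at the start of the episode below 0.04 m and not (distance of blank_c from where it was at the start of the episode below 0.04 m) and not (distance of blank_d from where it was at the start of the episode below 0.04 m) and y of jaw_face in the frame of stop_face above -0.128 m) or (not (distance of blank_a from where it was at the start of the episode below 0.04 m) and distance of each of blank_b, blank_d from where it was at the start of the episode below 0.04 m and not (distance of blank_c from where it was at the start of the episode below 0.04 m) and not (distance of blank_e from where it was at the start of the episode below 0.04 m) and y of jaw_face in the frame of stop_face above -0.1 m) or (not (distance of blank_a from where it was at the start of the episode below 0.04 m) and distance of each of blank_b, blank_c from where it was at the start of the episode below 0.04 m and not (distance of blank_d from where it was at the start of the episode below 0.04 m) and not (distance of blank_e from where it was at the start of the episode below 0.04 m) and y of jaw_face in the frame of stop_face above -0.132 m) or (distance of each of blank_a, blank_e from where it was at the start of the episode below 0.04 m and not (distance of blank_b from where it was at the start of the episode below 0.04 m) and not (distance of blank_c from where it was at the start of the episode below 0.04 m) and not (distance of blank_d from where it was at the start of the episode below 0.04 m) and y of jaw_face in the frame of stop_face above -0.142 m) or (distance of each of blank_a, blank_d from where it was at the start of the episode below 0.04 m and not (distance of blank_b from where it was at the start of the episode below 0.04 m) and not (distance of blank_c from where it was at the start of the episode below 0.04 m) and not (distance of blank_e from where it was at the start of the episode below 0.04 m) and y of jaw_face in the frame of stop_face above -0.114 m) or (distance of each of blank_a, blank_c from where it was at the start of the episode below 0.04 m and not (distance of blank_b from where it was at the start of the episode below 0.04 m) and not (distance of blank_d from where it was at the start of the episode below 0.04 m) and not (distance of blank_e from where it was at the start of the episode below 0.04 m) and y of jaw_face in the frame of stop_face above -0.146 m) or (distance of each of blank_a, blank_b from where it was at the start of the episode below 0.04 m and not (distance of blank_c from where it was at the start of the episode below 0.04 m) and not (distance of blank_d from where it was at the start of the episode below 0.04 m) and not (distance of blank_e from where it was at the start of the episode below 0.04 m) and y of jaw_face in the frame of stop_face above -0.112 m))); the robot touches nothing.
It fails at once if a bystander is moved more than 30 mm (distance of any of oil_tin, knife, sanding_block from where it was at the start of the episode above 0.03 m).
It fails at once if the fingers press on the jaw with more than 25 N (contact force between jaw and the fingers above 25 N).
It also fails if it takes over 72 s, if anything falls off the work surface, if the arm or the gripper's body presses on something with over 40 N, if the wrist force passes 120 N, or if a joint passes its speed limit or range.

## Working session

There is one attempt and no reset: what is moved stays moved. The work goes in short steps, Python scripts to look and compute and a shell command to move; the robot and the scene stay as the last step left them, time stands still between calls to the robot, and variables do not carry over. Pictures are saved under pics/ and viewed, and the job is handed in when it is done.

```bash
ls; mkdir -p pics; python3 - <<'E'
from bench import *
import cv2
for n in("top","side"):
    cv2.imwrite(f"pics/{n}0.png",snapshot(n)[:,:,::-1]); c=calibration(n); print(n,c)
print(sense())
E
```

```text
pics
top {'mtx': array([[467.78632357,   0.        , 277.07129465],
       [  0.        , 467.78632357, 211.08944475],
       [  0.        ,   0.        ,   1.        ]]), 'D': array([-0.09433388,  0.        ,  0.        ,  0.        ,  0.        ]), 'world_to_cam': array([[-3.16613916e-03, -9.99796593e-01,  1.99185471e-02,
        -5.09723637e+01],
       [-9.97069480e-01,  1.63374534e-03, -7.64838772e-02,
         5.14427815e+02],
       [ 7.64357780e-02, -2.01023340e-02, -9.96871841e-01,
         1.29988240e+03],
       [ 0.00000000e+00,  0.00000000e+00,  0.00000000e+00,
         1.00000000e+00]])}
side {'mtx': array([[408.99883596,   0.        , 283.47540713],
       [  0.        , 408.99883596, 209.25914188],
       [  0.        ,   0.        ,   1.        ]]), 'D': array([0.03378285, 0.        , 0.        , 0.        , 0.        ]), 'world_to_cam': array([[-9.58743534e-01, -2.83923681e-01, -1.40776029e-02,
         5.03155419e+02],
       [-1.42225226e-01,  5.21961310e-01, -8.41028166e-01,
         1.52185011e+02],
       [ 2.46135777e-01, -8.04328126e-01, -5.40808141e-01,
         1.05926741e+03],
       [ 0.00000000e+00,  0.00000000e+00,  0.00000000e+00,
         1.00000000e+00]])}
{'time': 0.1, 'joint_pos': array([-7.65711110e+01,  7.50821270e+00,  8.53235833e+01, -3.32996633e-04,
        8.72614605e+01, -4.89478257e+00]), 'qd': array([-0.01831818, -0.02507572, -0.12118644,  0.00740094,  0.07754672,
        0.05364109]), 'joint_efforts': array([ 1.55023670e-03, -5.70950961e+01, -5.01941729e+01, -1.69631521e-04,
        8.12267623e-03,  2.64243761e-05]), 'tool_pos': array([ 188.51795914, -569.0954422 ,  230.37089506]), 'tcp_rot': array([-1.79992374e+02,  9.29447529e-02, -7.16763061e+01]), 'ft_force': array([ 0.36483804, -0.4710649 , -0.15751286]), 'wrist_torque': array([-0.02026333, -0.03972484, -0.04960696]), 'finger_gap': 85.72512580777551}
```

View pics/top0.png

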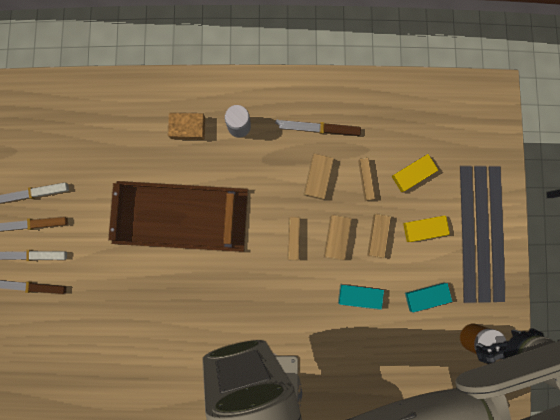

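View pics/side0.png

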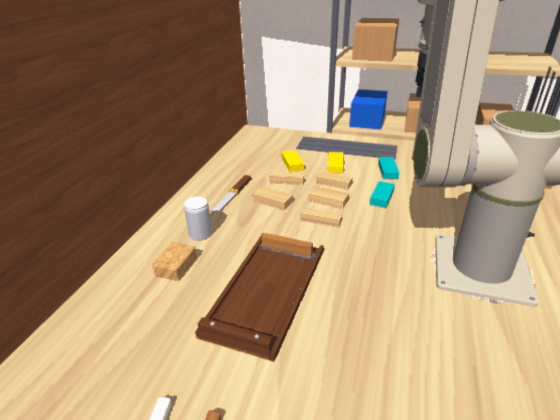

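```bash
python3 - <<'E'
import cv2
im=cv2.imread("pics/top0.png")
cv2.imwrite("pics/top0z.png",cv2.resize(im[140:280,270:410],None,fx=4.2,fy=4.2,interpolation=cv2.INTER_CUBIC))
cv2.imwrite("pics/top0t.png",cv2.resize(im[165:265,100:260],None,fx=5,fy=5,interpolation=cv2.INTER_CUBIC))
for p in[(293,240),(339,240),(320,175),(300,280),(310,235),(290,200),(358,236)]: print(p,im[p[1],p[0]], cv2.cvtColor(im[p[1]:p[1]+1,p[0]:p[0]+1],cv2.COLOR_BGR2HSV))
E
```

```text
(293, 240) [ 80 127 162] [[[ 17 129 162]]]
(339, 240) [ 79 122 155] [[[ 17 125 155]]]
(320, 175) [ 84 131 165] [[[ 17 125 165]]]
(300, 280) [ 87 128 154] [[[ 18 111 154]]]
(310, 235) [ 88 127 155] [[[ 17 110 155]]]
(290, 200) [ 80 113 137] [[[ 17 106 137]]]
(358, 236) [ 89 129 156] [[[ 18 110 156]]]
```

View pics/top0z.png

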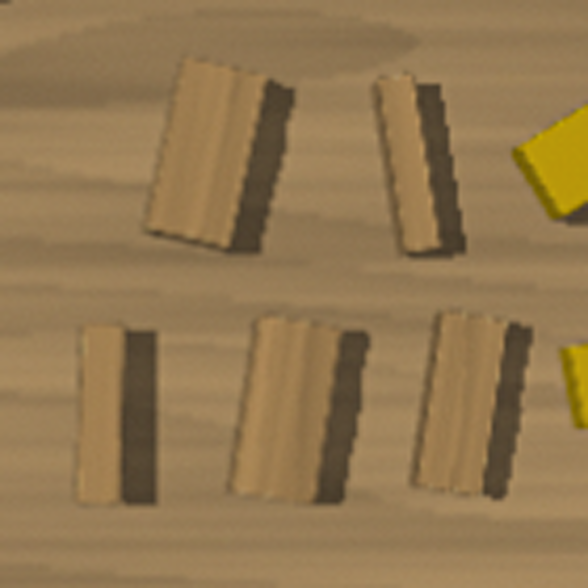

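View pics/top0t.png

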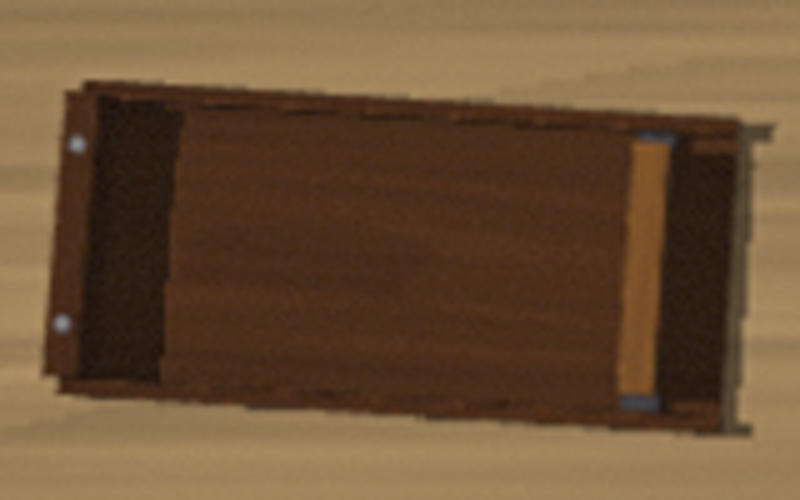

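```bash
cat > h.py <<'E'
from bench import *
import cv2, numpy as np
def ray(name,uv,z):
    c=calibration(name); uv=np.array(uv,float).reshape(-1,1,2)
    n=cv2.undistortPoints(uv,c["mtx"],np.array(c["D"])).reshape(-1,2)
    W=np.array(c["world_to_cam"]);R=W[:3,:3];t=W[:3,3]
    o=-R.T@t; d=np.c_[n,np.ones(len(n))]@R
    return o+d*((z-o[2])/d[:,2])[:,None]
def proj(name,P):
    c=calibration(name);W=np.array(c["world_to_cam"])
    return cv2.projectPoints(np.array(P,float).reshape(-1,1,3),cv2.Rodrigues(W[:3,:3])[0],W[:3,3],c["mtx"],np.array(c["D"]))[0].reshape(-1,2)
E
python3 - <<'E'
from h import *
im=cv2.imread("pics/top0.png")
f=cv2.resize(im,None,fx=4,fy=4,interpolation=cv2.INTER_CUBIC).astype(float)
f=cv2.GaussianBlur(f,(0,0),3)
r=f[:,:,0]/f[:,:,2]   # B/R
bright=f[:,:,2]
m=((r<0.53)&(bright>125)).astype(np.uint8)*255
m[:, :1120]=0; m[:540]=0; m[:,1600:]=0; m[1080:]=0
m=cv2.morphologyEx(m,cv2.MORPH_OPEN,np.ones((9,9)))
m=cv2.morphologyEx(m,cv2.MORPH_CLOSE,np.ones((15,15)))
cv2.imwrite("pics/mask.png",m[540:1080,1100:1650])
cs,_=cv2.findContours(m,0,1)
for c in cs:
    if cv2.contourArea(c)<1500: continue
    p=ray("top",(c.reshape(-1,2)+.5)/4-.5,30)[:,:2].astype(np.float32)
    (cx,cy),(w,h),a=cv2.minAreaRect(p)
    b=cv2.boxPoints(((cx,cy),(w,h),a)); e=[b[1]-b[0],b[2]-b[1]]; l=max(e,key=np.linalg.norm)
    print(c.mean((0,1))/4,"ctr %.1f %.1f"%(cx,cy),"L %.1f W %.1f"%(max(w,h),min(w,h)),"yaw %.1f"%(np.degrees(np.arctan2(l[1],l[0]))%180), cv2.contourArea(p.reshape(-1,1,2))/max(w,h))
# tray points clicked in zoom (x5, offset 100,165)
cl=lambda l:[(100+(x+.5)/5-.5,165+(y+.5)/5-.5) for x,y in l]
print("stop top inner corners z50?",ray("top",cl([(98,95),(78,380)]),50))
print("stop screws z50",ray("top",cl([(77,144),(61,324)]),50))
print("jaw top front/back corners z53",ray("top",cl([(634,137),(617,395),(671,140),(657,396)]),53))
print("wall open-end outer top corners z22",ray("top",cl([(742,120),(723,432)]),22))
print("proj origin wall",ray("top",cl([(85,82),(60,394)]),22))
E
```

```text
[293.8245614  238.52882206] ctr 438.4 -97.5 L 118.1 W 27.6 yaw 178.0 25.73128719098936
[337.73150106 237.40856237] ctr 440.6 -220.8 L 118.3 W 57.4 yaw 170.0 54.530847713155886
[379.50170455 235.87784091] ctr 444.0 -339.3 L 118.4 W 46.1 yaw 170.0 43.2066271056279
[367.09210526 178.58355263] ctr 606.1 -306.6 L 117.9 W 27.2 yaw 8.2 23.8378100106598
[318.95235546 176.06477516] ctr 614.0 -169.7 L 119.7 W 58.3 yaw 166.8 55.753718460943425
stop top inner corners z50? [[589.47930626 387.65929289  50.        ]
 [431.10264088 395.28992146  50.        ]]
stop screws z50 [[562.07115832 398.81148735  50.        ]
 [462.00817873 405.46593478  50.        ]]
jaw top front/back corners z53 [[564.81909881  88.05683803  53.        ]
 [422.83871382  96.67610054  53.        ]
 [563.12129659  67.63882419  53.        ]
 [422.25707718  74.78538217  53.        ]]
wall open-end outer top corners z22 [[578.05956446  29.81849065  22.        ]
 [402.27415403  40.21201431  22.        ]]
proj origin wall [[600.80696835 404.37868211  22.        ]
 [423.58906897 414.62847203  22.        ]]
```

View pics/mask.png

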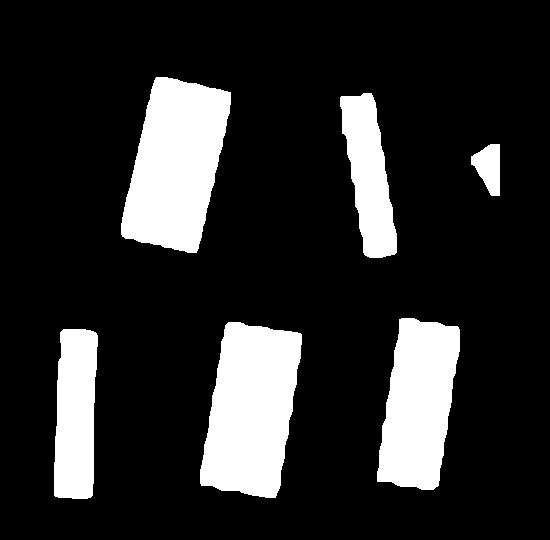

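```bash
cat > go.py <<'E'
import sys
from h import *
# go.py x y z yaw : total units in tool axes (after turning to yaw), turn units
def go(x,y,z,yaw):
    s=sense();p=s["tool_pos"];yw=s["tcp_rot"][2]
    d=np.array([x,y,z])-p
    def ax(a):
        a=np.radians(a);X=np.array([np.cos(a),np.sin(a),0]);Y=np.array([np.sin(a),-np.cos(a),0]);return d@X/20,d@Y/20,-d[2]/20
    dy=(yaw-yw+180)%360-180
    print("t %.2f pos"%s["time"],p.round(1),"rpy",s["tcp_rot"].round(1),"F",s["ft_force"].round(1),"gap %.1f"%s["finger_gap"])
    print("now-axes units",np.round(ax(yw),2),"| mid",np.round(ax(yw+dy/2),2),"| end",np.round(ax(yaw),2),"turn units %.2f"%(-np.radians(dy)/.08))
def tray(u,v):
    a=np.radians(-3.4);return 502.2+u*np.cos(a)-v*np.sin(a),245.6+u*np.sin(a)+v*np.cos(a)
if __name__=="__main__":
    a=sys.argv[1:]
    if a[0]=="t":
        x,y=tray(float(a[1]),float(a[2]));print("tray->",round(x,1),round(y,1));go(x,y,float(a[3]),float(a[4]) if len(a)>4 else -93.4)
    else: go(*map(float,a))
E
python3 go.py 444 -339.3 130 -100; python3 -c "
import bench;print([n for n in dir(bench) if not n.startswith('_')]); print(getattr(bench,'hold_point_z',None))"
```

```text
t 0.10 pos [ 188.5 -569.1  230.4] rpy [-1.80e+02  1.00e-01 -7.17e+01] F [ 0.4 -0.5 -0.2] gap 85.7
now-axes units [ -6.89 -15.74   5.02] | mid [-10.53 -13.57   5.02] | end [-13.53 -10.58   5.02] turn units 6.18
['PlanningError', 'calibration', 'hand_in', 'hold_point_z', 'sense', 'snapshot']
18.700000000000003
```

```bash
python3 -m pendant '[[[-0.6,-1,0.2,0.62],[-0.6,-1,0.2,0.62],[-0.7,-1,0.2,0.62],[-0.8,-1,0.3,0.62],[-0.8,-1,0.3,0.62],[-0.9,-1,0.3,0.62],[-0.9,-1,0.3,0.62],[-1,-0.9,0.3,0.62],[-1,-0.9,0.3,0.62],[-1,-0.9,0.3,0.62]]]' 0.6 40; python3 go.py 444 -339.3 100 -100
```

```text
time: 0.93
tool_pos: [370.6, -381.2, 170.3]
tcp_rot: [179.7, 0.3, -101.9]
ft_force: [-0.2, -0.7, 0.4]
finger_gap: 68.5
t 0.93 pos [ 370.6 -381.2  170.3] rpy [ 179.7    0.3 -101.9] F [-0.2 -0.7  0.4] gap 68.5
now-axes units [-2.8  -3.16  3.51] | mid [-2.75 -3.2   3.51] | end [-2.7  -3.25  3.51] turn units -0.41
```

```bash
python3 -m pendant '[[[-0.55,-0.65,0.7,-0.08],[-0.55,-0.65,0.7,-0.08],[-0.55,-0.65,0.7,-0.08],[-0.55,-0.65,0.7,-0.08],[-0.55,-0.65,0.7,-0.08],[0,0,0,0],[0,0,0,0],[0,0,0,0],[0,0,0,0],[0,0,0,0]]]' 0.6 40; python3 go.py 444 -339.3 2 -100; python3 - <<'E'
from h import *
for n in("top","side"):
    cv2.imwrite(f"pics/{n}1.png",cv2.resize(snapshot(n)[:,:,::-1],None,fx=1.4,fy=1.4))
E
```

```text
time: 1.77
tool_pos: [448.7, -330.9, 93.8]
tcp_rot: [179.4, 0.5, -99.9]
ft_force: [-0.1, 0.7, 0.3]
finger_gap: 68.6
t 1.77 pos [ 448.7 -330.9   93.8] rpy [179.4   0.5 -99.9] F [-0.1  0.7  0.3] gap 68.6
now-axes units [0.45 0.16 4.59] | mid [0.45 0.16 4.59] | end [0.45 0.16 4.59] turn units 0.03
```

View pics/top1.png

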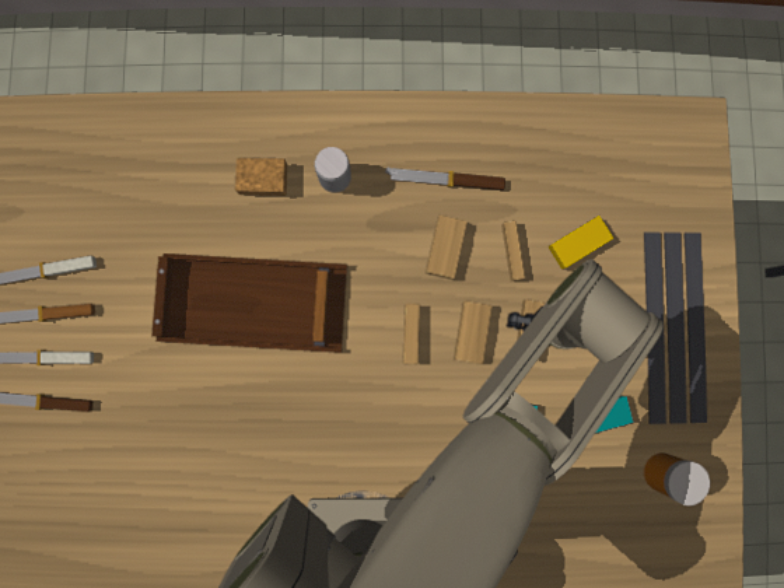

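View pics/side1.png

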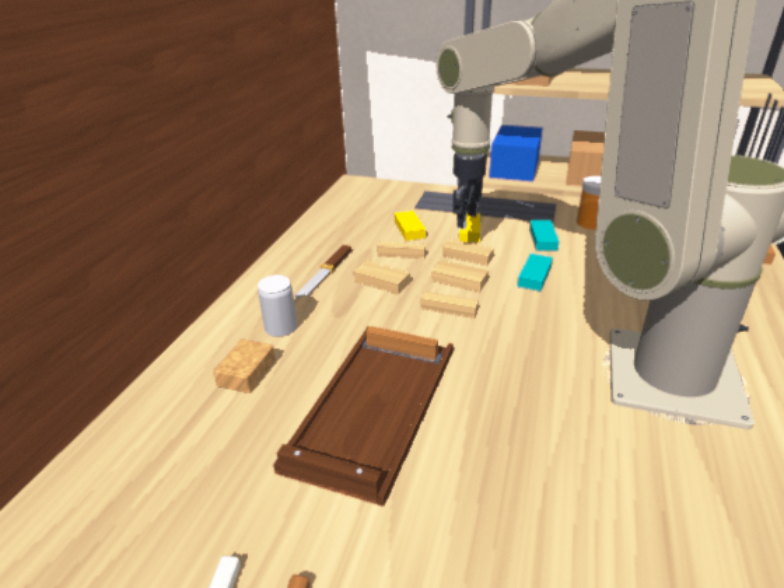

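```bash
python3 -m pendant '[[[0.2,0.08,0.3,0],[0.2,0.08,0.6,0],[0.05,0,0.8,0],[0,0,0.8,0],[0,0,0.6,0],[0,0,0.5,0],[0,0,0.35,0],[0,0,0.2,0],[0,0,0,0],[0,0,0,0]]]' 0.6 40; python3 go.py 444 -339.3 2 -100
```

```text
time: 2.7
tool_pos: [441.3, -343.2, 5.0]
tcp_rot: [179.6, 0.3, -100.1]
ft_force: [0.2, 0.1, -0.1]
finger_gap: 67.8
t 2.70 pos [ 441.3 -343.2    5. ] rpy [ 179.6    0.3 -100.1] F [ 0.2  0.1 -0.1] gap 67.8
now-axes units [-0.22 -0.1   0.15] | mid [-0.22 -0.1   0.15] | end [-0.22 -0.1   0.15] turn units -0.02
```

```bash
python3 -m pendant '[[[-0.2,-0.1,0.15,0],[0,0,0,0],[0,0,0,0],[0,0,0,0],[0,0,0,0],[0,0,0,0],[0,0,0,0],[0,0,0,0],[0,0,0,0],[0,0,0,0]]]' -1 50; python3 go.py t 0 85 120
```

```text
time: 3.53
tool_pos: [446.4, -340.5, 4.9]
tcp_rot: [179.8, 0.2, -100.0]
ft_force: [0.7, 0.3, -1.9]
finger_gap: 42.9
tray-> 507.2 330.5
t 3.53 pos [ 446.4 -340.5    4.9] rpy [ 179.8    0.2 -100. ] F [ 0.7  0.3 -1.9] gap 42.9
now-axes units [-33.56   2.85  -5.75] | mid [-33.67   0.9   -5.75] | end [-33.67  -1.05  -5.75] turn units -1.45
```

```bash
python3 -m pendant '[[[0,0,-0.5,0],[0,0,-0.9,0],[0,0,-0.9,0],[0,0,-0.9,0],[-0.4,0,-0.9,0],[-0.7,0,-0.9,-0.2],[-1,0.1,-0.4,-0.2],[-1,0.1,0,-0.2],[-1,0.1,0,-0.2],[-1,0.1,0,-0.2]]]' -1 50; python3 go.py t 0 85 120
python3 -m pendant '[[[-1,0.1,0,-0.2],[-1,0.1,0,-0.2],[-1,0,0,0],[-1,0,0,0],[-1,0,0,0],[-1,0,0,0],[-1,0,0,0],[-1,0,0,0],[-1,0,0,0],[-1,0,0,0]]]' -1 50; python3 go.py t 0 85 120
```

```text
time: 4.37
tool_pos: [453.4, -239.4, 125.6]
tcp_rot: [-180.0, 0.1, -95.6]
ft_force: [0.0, -0.1, -1.1]
finger_gap: 43.3
tray-> 507.2 330.5
t 4.37 pos [ 453.4 -239.4  125.6] rpy [-1.80e+02  1.00e-01 -9.56e+01] F [ 0.  -0.1 -1.1] gap 43.3
now-axes units [-28.62   0.11   0.28] | mid [-28.62  -0.44   0.28] | end [-28.6   -1.     0.28] turn units -0.48
time: 5.2
tool_pos: [464.0, -30.7, 135.4]
tcp_rot: [-179.4, -0.1, -93.7]
ft_force: [-0.1, -0.7, -0.7]
finger_gap: 42.9
tray-> 507.2 330.5
t 5.20 pos [464.  -30.7 135.4] rpy [-1.794e+02 -1.000e-01 -9.370e+01] F [-0.1 -0.7 -0.7] gap 42.9
now-axes units [-18.16  -0.99   0.77] | mid [-18.16  -1.04   0.77] | end [-18.16  -1.09   0.77] turn units -0.07
```

```bash
python3 -m pendant '[[[-1,-0.1,0.1,0],[-1,-0.1,0.1,0],[-1,-0.1,0.1,0],[-1,-0.1,0.1,0],[-1,-0.1,0.1,0],[-1,-0.1,0,0],[-1,-0.1,0,0],[-1,-0.1,0,0],[-1,-0.1,0,0],[-1,-0.1,0,0]]]' -1 50; python3 go.py t 0 85 120
python3 -m pendant '[[[-1,0,0.1,0],[-1,0,0.1,0],[-1,0,0.1,0],[-1,0,0,0],[-0.9,0,0,0],[-0.7,0,0,0],[-0.4,0,0,0],[-0.2,0,0,0],[0,0,0,0],[0,0,0,0]]]' -1 50; python3 go.py t 0 85 13
```

```text
time: 6.03
tool_pos: [498.2, 178.0, 134.1]
tcp_rot: [-179.0, -0.1, -93.7]
ft_force: [0.9, -0.8, -0.2]
finger_gap: 43.4
tray-> 507.2 330.5
t 6.03 pos [498.2 178.  134.1] rpy [-1.79e+02 -1.00e-01 -9.37e+01] F [ 0.9 -0.8 -0.2] gap 43.4
now-axes units [-7.64  0.04  0.7 ] | mid [-7.64  0.02  0.7 ] | end [-7.64 -0.    0.7 ] turn units -0.07
time: 6.87
tool_pos: [507.0, 311.8, 134.6]
tcp_rot: [-178.7, 0.1, -93.5]
ft_force: [-0.4, 0.6, -0.9]
finger_gap: 43.1
tray-> 507.2 330.5
t 6.87 pos [507.  311.8 134.6] rpy [-1.787e+02  1.000e-01 -9.350e+01] F [-0.4  0.6 -0.9] gap 43.1
now-axes units [-0.93  0.04  6.08] | mid [-0.93  0.04  6.08] | end [-0.93  0.04  6.08] turn units -0.03
```

```bash
python3 -m pendant '[[[-0.4,0,0.4,0],[-0.4,0,0.8,0],[-0.1,0,0.9,0],[0,0,0.9,0],[0,0,0.9,0],[0,0,0.8,0],[0,0,0.5,0],[0,0,0.2,0],[0,0,0,0],[0,0,0,0]]]' -1 50; python3 go.py t 0 85 15.5
```

```text
time: 7.7
tool_pos: [512.6, 326.7, 20.1]
tcp_rot: [-178.6, 0.0, -94.0]
ft_force: [-0.4, -0.7, -0.7]
finger_gap: 43.0
tray-> 507.2 330.5
t 7.70 pos [512.6 326.7  20.1] rpy [-178.6    0.   -94. ] F [-0.4 -0.7 -0.7] gap 43.0
now-axes units [-0.17  0.28  0.23] | mid [-0.17  0.28  0.23] | end [-0.17  0.28  0.23] turn units -0.13
```

```bash
python3 -m pendant '[[[-0.1,0.2,0.1,-0.1],[0,0.05,0.1,0],[0,0,0.05,0],[0,0,0,0],[0,0,0,0],[0,0,0,0],[0,0,0,0],[0,0,0,0],[0,0,0,0],[0,0,0,0]]]' -1 50; python3 go.py t 0 85 15.5; python3 - <<'E'
from h import *
for n in("top","side"):
    cv2.imwrite(f"pics/{n}2.png",cv2.resize(snapshot(n)[:,:,::-1],None,fx=1.4,fy=1.4))
E
```

```text
time: 8.53
tool_pos: [510.8, 331.3, 20.0]
tcp_rot: [-178.2, 0.3, -93.5]
ft_force: [-0.1, 0.0, -0.6]
finger_gap: 43.4
tray-> 507.2 330.5
t 8.53 pos [510.8 331.3  20. ] rpy [-178.2    0.3  -93.5] F [-0.1  0.  -0.6] gap 43.4
now-axes units [0.05 0.17 0.23] | mid [0.05 0.17 0.23] | end [0.05 0.17 0.23] turn units -0.02
```

View pics/side2.png

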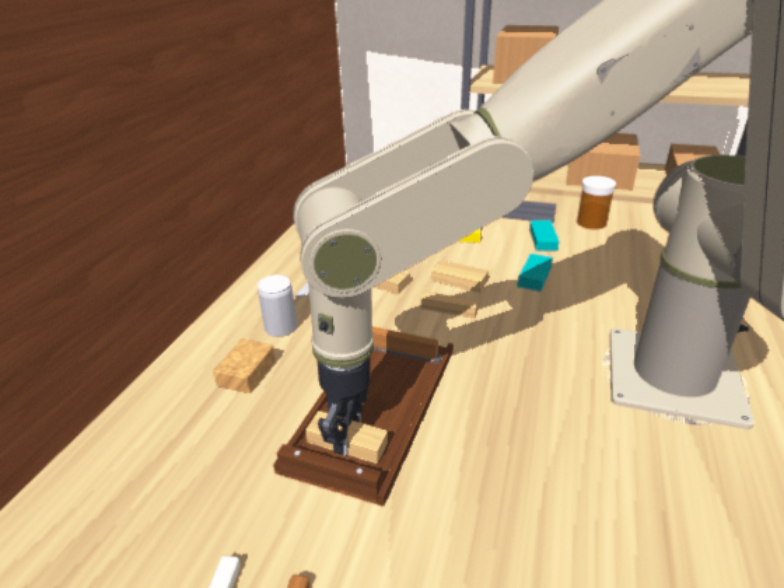

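```bash
python3 -m pendant '[[[0,0.1,0.15,0],[0,0.05,0.15,0],[0,0,0.1,0],[0,0,0.1,0],[0,0,0.1,0],[0,0,0.1,0],[0,0,0.1,0],[0,0,0.1,0],[0,0,0,0],[0,0,0,0]]]' -1 50; python3 go.py t 0 85 15.5
```

```text
time: 9.47
tool_pos: [510.3, 332.7, 13.9]
tcp_rot: [-178.0, 0.3, -93.4]
ft_force: [-0.3, 0.3, -0.5]
finger_gap: 43.1
tray-> 507.2 330.5
t 9.47 pos [510.3 332.7  13.9] rpy [-178.     0.3  -93.4] F [-0.3  0.3 -0.5] gap 43.1
now-axes units [ 0.12  0.14 -0.08] | mid [ 0.12  0.14 -0.08] | end [ 0.12  0.14 -0.08] turn units -0.00
```

```bash
python3 -m pendant '[[[0,0.1,0.1,0],[0,0.05,0.1,0],[0,0,0.1,0],[0,0,0.1,0],[0,0,0,0],[0,0,0,0],[0,0,0,0],[0,0,0,0],[0,0,0,0],[0,0,0,0]]]' -1 50; python3 go.py t 0 85 15.5;
```

```text
time: 10.3
tool_pos: [509.8, 333.4, 13.2]
tcp_rot: [-177.7, 0.3, -93.4]
ft_force: [-1.1, -0.4, 4.7]
finger_gap: 43.1
tray-> 507.2 330.5
t 10.30 pos [509.8 333.4  13.2] rpy [-177.7    0.3  -93.4] F [-1.1 -0.4  4.7] gap 43.1
now-axes units [ 0.15  0.12 -0.12] | mid [ 0.15  0.12 -0.12] | end [ 0.15  0.12 -0.12] turn units -0.00
```

```bash
python3 -m pendant '[[[0,0,0,0],[0,0,0,0],[0,0,0,0],[0,0,0,0],[0,0,-0.2,0],[0,0,-0.5,0],[0,0,-0.9,0],[0,0,-1,0],[0,0,-1,0],[0.3,0,-1,0]]]' 0.6 50; python3 go.py 438.4 -97.5 100 -92
python3 -m pendant '[[[0.8,0,-0.2,0],[1,0.2,0,0],[1,0.2,0,0],[1,0.2,0,0],[1,0.2,0,0],[1,0.2,0,0],[1,0.2,0,0],[1,0.2,0,0],[1,0.2,0,0],[1,0.2,0,0]]]' 0.4; python3 go.py 438.4 -97.5 100 -92
```

```text
time: 11.13
tool_pos: [500.5, 325.0, 102.5]
tcp_rot: [-178.4, -0.1, -93.4]
ft_force: [0.9, 0.2, -0.8]
finger_gap: 68.1
t 11.13 pos [500.5 325.  102.5] rpy [-1.784e+02 -1.000e-01 -9.340e+01] F [ 0.9  0.2 -0.8] gap 68.1
now-axes units [21.27  1.85  0.13] | mid [21.25  2.11  0.13] | end [21.22  2.37  0.13] turn units -0.31
time: 11.97
tool_pos: [457.9, 129.8, 123.3]
tcp_rot: [-177.1, 0.6, -93.1]
ft_force: [0.9, 0.4, 0.2]
finger_gap: 59.9
t 11.97 pos [457.9 129.8 123.3] rpy [-177.1    0.6  -93.1] F [0.9 0.4 0.2] gap 59.9
now-axes units [11.4   0.36  1.16] | mid [11.4   0.47  1.16] | end [11.39  0.58  1.16] turn units -0.23
```

```bash
python3 -m pendant '[[[1,0.05,0.1,-0.03],[1,0.05,0.1,-0.03],[1,0.05,0.1,-0.03],[1,0.05,0.1,-0.03],[1,0.05,0.1,-0.03],[1,0.05,0.1,-0.03],[1,0.05,0.2,0],[1,0.05,0.2,0],[0.9,0,0.2,0],[0.6,0,0,0]]]' 0.4; python3 go.py 438.4 -97.5 2 -92; python3 - <<'E'
from h import *
for n in("top","side"):
    cv2.imwrite(f"pics/{n}3.png",cv2.resize(snapshot(n)[:,:,::-1],None,fx=1.4,fy=1.4))
E
```

```text
time: 12.8
tool_pos: [443.5, -69.5, 107.1]
tcp_rot: [-176.2, 0.5, -92.1]
ft_force: [-0.6, 0.3, -0.1]
finger_gap: 59.6
t 12.80 pos [443.5 -69.5 107.1] rpy [-176.2    0.5  -92.1] F [-0.6  0.3 -0.1] gap 59.6
now-axes units [1.41 0.2  5.25] | mid [1.41 0.2  5.25] | end [1.41 0.2  5.25] turn units -0.03
```

View pics/top3.png

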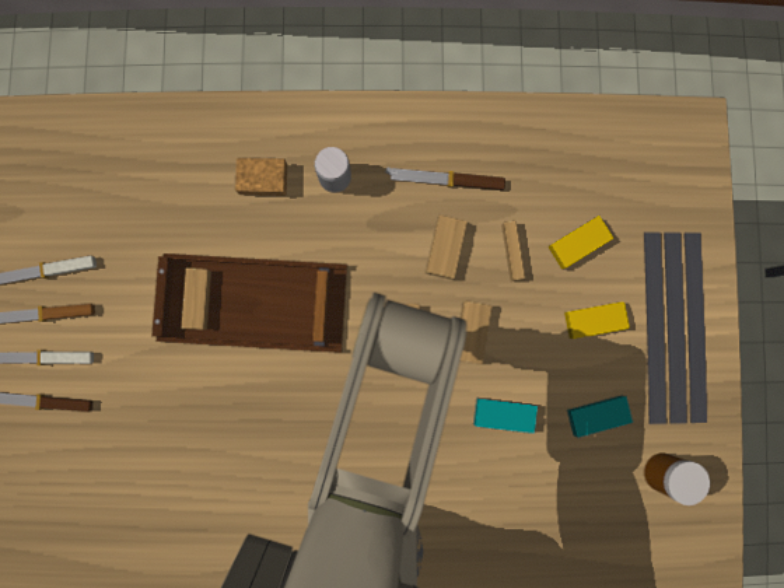

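```bash
python3 -m pendant '[[[0.5,0.1,0.4,0],[0.4,0.1,0.8,0],[0.2,0,0.9,0],[0,0,0.9,0],[0,0,0.8,0],[0,0,0.6,0],[0,0,0.3,0],[0,0,0.2,0],[0,0,0,0],[0,0,0,0]]]' 0.4; python3 go.py 438.4 -97.5 2 -92
```

```text
time: 13.73
tool_pos: [451.6, -88.4, 14.4]
tcp_rot: [-175.5, 0.4, -92.2]
ft_force: [0.4, 0.1, -0.2]
finger_gap: 59.6
t 13.73 pos [451.6 -88.4  14.4] rpy [-175.5    0.4  -92.2] F [ 0.4  0.1 -0.2] gap 59.6
now-axes units [0.48 0.64 0.62] | mid [0.48 0.65 0.62] | end [0.48 0.65 0.62] turn units -0.05
```

```bash
python3 -m pendant '[[[0.3,0.35,0.1,0],[0.15,0.3,0.15,0],[0.05,0.1,0.15,0],[0,0,0.15,0],[0,0,0.1,0],[0,0,0,0],[0,0,0,0],[0,0,0,0],[0,0,0,0],[0,0,0,0]]]' 0.4; python3 go.py 438.4 -97.5 2 -92
```

```text
time: 14.57
tool_pos: [438.1, -99.7, 2.0]
tcp_rot: [-175.2, 0.3, -92.2]
ft_force: [0.1, 0.1, -0.1]
finger_gap: 60.0
t 14.57 pos [438.1 -99.7   2. ] rpy [-175.2    0.3  -92.2] F [ 0.1  0.1 -0.1] gap 60.0
now-axes units [-0.11 -0.01  0.  ] | mid [-0.11 -0.01  0.  ] | end [-0.11 -0.01  0.  ] turn units -0.05
```

```bash
python3 -m pendant '[[[-0.1,0,0,0],[0,0,0,0],[0,0,0,0],[0,0,0,0],[0,0,0,0],[0,0,0,0],[0,0,0,0],[0,0,-0.2,0],[0,0,-0.6,0],[0,0,-1,0]]]' -1 50; python3 go.py t 0 0 110
```

```text
time: 15.4
tool_pos: [431.7, -96.0, 35.1]
tcp_rot: [-175.6, 0.5, -92.2]
ft_force: [-0.1, -0.0, -0.6]
finger_gap: 27.1
tray-> 502.2 245.6
t 15.40 pos [431.7 -96.   35.1] rpy [-175.6    0.5  -92.2] F [-0.1 -0.  -0.6] gap 27.1
now-axes units [-17.2   -2.86  -3.75] | mid [-17.23  -2.69  -3.75] | end [-17.26  -2.51  -3.75] turn units 0.26
```

```bash
python3 -m pendant '[[[-0.5,0,-1,0],[-0.7,-0.2,-1,0.05],[-1,-0.2,-1,0.05],[-1,-0.2,-0.6,0.05],[-1,-0.2,0,0.05],[-1,-0.2,0,0.05],[-1,-0.2,0,0],[-1,-0.2,0,0],[-1,-0.2,0,0],[-1,-0.2,0,0]]]' -1 50; python3 go.py t 0 0 110
```

```text
time: 16.23
tool_pos: [474.8, 89.4, 123.4]
tcp_rot: [-175.1, 0.5, -93.8]
ft_force: [0.3, 0.5, -0.1]
finger_gap: 27.2
tray-> 502.2 245.6
t 16.23 pos [474.8  89.4 123.4] rpy [-175.1    0.5  -93.8] F [ 0.3  0.5 -0.1] gap 27.2
now-axes units [-7.89 -0.85  0.67] | mid [-7.88 -0.88  0.67] | end [-7.88 -0.91  0.67] turn units -0.10
```

```bash
python3 -m pendant '[[[-1,-0.1,0,-0.05],[-1,-0.1,0,-0.05],[-1,-0.1,0,0],[-1,-0.1,0,0],[-1,-0.1,0.2,0],[-0.9,-0.2,0.5,0],[-0.7,-0.2,0.9,0],[-0.5,-0.2,0.9,0],[-0.3,0,0.9,0],[0,0,0.6,0]]]' -1 50; python3 go.py t 0 0 12
```

```text
time: 17.07
tool_pos: [516.9, 249.7, 51.8]
tcp_rot: [-174.6, 0.8, -93.1]
ft_force: [-0.3, 0.1, -1.1]
finger_gap: 27.5
tray-> 502.2 245.6
t 17.07 pos [516.9 249.7  51.8] rpy [-174.6    0.8  -93.1] F [-0.3  0.1 -1.1] gap 27.5
now-axes units [0.24 0.73 1.99] | mid [0.24 0.72 1.99] | end [0.25 0.72 1.99] turn units 0.06
```

```bash
python3 -m pendant '[[[0.1,0.3,0.2,0],[0.1,0.3,0.3,0],[0,0.2,0.3,0],[0,0.1,0.3,0],[0,0.05,0.2,0],[0,0,0.15,0],[0,0,0.1,0],[0,0,0,0],[0,0,0,0],[0,0,0,0]]]' -1 50; python3 go.py t 0 0 12
```

```text
time: 17.9
tool_pos: [498.0, 244.0, 16.3]
tcp_rot: [-174.7, 0.7, -93.2]
ft_force: [-0.5, 0.4, -0.4]
finger_gap: 27.2
tray-> 502.2 245.6
t 17.90 pos [498.  244.   16.3] rpy [-174.7    0.7  -93.2] F [-0.5  0.4 -0.4] gap 27.2
now-axes units [-0.09 -0.2   0.21] | mid [-0.09 -0.2   0.21] | end [-0.09 -0.2   0.21] turn units 0.04
```

```bash
python3 -m pendant '[[[0,-0.1,0.15,0],[0,0,0.1,0],[0,0,0.1,0],[0,0,0.05,0],[0,0,0,0],[0,0,0,0],[0,0,0,0],[0,0,0,0],[0,0,0,0],[0,0,0,0]]]' -1 50; python3 go.py t 0 0 12
```

```text
time: 18.73
tool_pos: [503.9, 245.2, 13.0]
tcp_rot: [-174.5, 0.8, -93.2]
ft_force: [0.2, 0.0, 1.2]
finger_gap: 27.5
tray-> 502.2 245.6
t 18.73 pos [503.9 245.2  13. ] rpy [-174.5    0.8  -93.2] F [0.2 0.  1.2] gap 27.5
now-axes units [-0.01  0.09  0.05] | mid [-0.01  0.09  0.05] | end [-0.01  0.09  0.05] turn units 0.04
```

```bash
python3 -m pendant '[[[0,0,0,0],[0,0,0,0],[0,0,0,0],[0,0,0,0],[0,0,-0.2,0],[0,0,-0.5,0],[0,0,-0.9,0],[0,0,-1,0],[0,0,-1,0],[0.3,0,-1,0]]]' 0.3 50; python3 go.py 606.1 -306.6 100 -81.8
python3 -m pendant '[[[0.8,-0.3,-0.2,-0.1],[1,-0.3,0,-0.1],[1,-0.3,0,-0.1],[1,-0.3,0,-0.1],[1,-0.3,0,-0.1],[1,-0.3,0,-0.1],[1,-0.3,0,-0.1],[1,-0.3,0,-0.1],[1,-0.3,0,-0.1],[1,-0.3,0,-0.1]]]' 0.3; python3 go.py 606.1 -306.6 100 -81.8
```

```text
time: 19.57
tool_pos: [490.2, 237.2, 104.8]
tcp_rot: [-175.0, 0.6, -93.2]
ft_force: [1.0, 0.3, 0.1]
finger_gap: 55.3
t 19.57 pos [490.2 237.2 104.8] rpy [-175.     0.6  -93.2] F [1.  0.3 0.1] gap 55.3
now-axes units [26.82 -7.31  0.24] | mid [27.42 -4.61  0.24] | end [27.74 -1.86  0.24] turn units -2.49
time: 20.4
tool_pos: [552.8, 37.4, 133.1]
tcp_rot: [-173.7, 0.5, -88.0]
ft_force: [-0.2, -0.3, 1.4]
finger_gap: 55.3
t 20.40 pos [552.8  37.4 133.1] rpy [-173.7    0.5  -88. ] F [-0.2 -0.3  1.4] gap 55.3
now-axes units [17.28 -2.06  1.66] | mid [17.37 -1.12  1.66] | end [17.4  -0.18  1.66] turn units -1.35
```

```bash
python3 -m pendant '[[[1,-0.15,0.1,-0.15],[1,-0.15,0.1,-0.15],[1,-0.15,0.1,-0.15],[1,-0.15,0.1,-0.15],[1,-0.15,0.1,-0.15],[1,-0.1,0.1,-0.15],[1,-0.1,0.1,-0.15],[1,-0.1,0.1,-0.1],[1,0,0.1,-0.1],[1,0,0.1,-0.1]]]' 0.3; python3 go.py 606.1 -306.6 100 -81.8
python3 -m pendant '[[[1,0,0.1,0],[1,0,0.1,0],[1,0,0.1,0],[1,0,0.1,0],[0.8,0,0.1,0],[0.6,0,0,0],[0.4,0,0,0],[0.1,0,0,0],[0,0,0,0],[0,0,0,0]]]' 0.3; python3 go.py 606.1 -306.6 100 -81.8
```

```text
time: 21.23
tool_pos: [597.7, -170.7, 128.0]
tcp_rot: [-173.0, -0.5, -81.5]
ft_force: [0.6, 0.3, -0.6]
finger_gap: 55.9
t 21.23 pos [ 597.7 -170.7  128. ] rpy [-173.    -0.5  -81.5] F [ 0.6  0.3 -0.6] gap 55.9
now-axes units [6.78 0.59 1.4 ] | mid [6.78 0.57 1.4 ] | end [6.79 0.55 1.4 ] turn units 0.07
time: 22.07
tool_pos: [617.6, -297.4, 127.8]
tcp_rot: [-172.8, -0.7, -81.6]
ft_force: [0.9, 0.7, 0.2]
finger_gap: 55.6
t 22.07 pos [ 617.6 -297.4  127.8] rpy [-172.8   -0.7  -81.6] F [0.9 0.7 0.2] gap 55.6
now-axes units [0.37 0.64 1.39] | mid [0.37 0.64 1.39] | end [0.37 0.63 1.39] turn units 0.04
```

```bash
python3 - <<'E'
from h import *
cv2.imwrite("pics/top4.png",cv2.resize(snapshot("top")[:,:,::-1],None,fx=1.4,fy=1.4))
E
python3 -m pendant '[[[0.2,0.2,0.4,0],[0.15,0.3,0.8,0],[0,0.3,0.9,0],[0,0.2,0.9,0],[0,0.2,0.8,0],[0,0.1,0.7,0],[0,0,0.4,0],[0,0,0.2,0],[0,0,0,0],[0,0,0,0]]]' 0.3; python3 go.py 606.1 -306.6 2 -81.8
```

```text
time: 22.95
tool_pos: [605.4, -302.3, 17.1]
tcp_rot: [-172.7, -0.7, -81.1]
ft_force: [-0.1, 0.4, 0.7]
finger_gap: 55.2
t 22.95 pos [ 605.4 -302.3   17.1] rpy [-172.7   -0.7  -81.1] F [-0.1  0.4  0.7] gap 55.2
now-axes units [ 0.22 -0.    0.75] | mid [ 0.22 -0.    0.75] | end [ 0.22 -0.01  0.75] turn units 0.14
```

View pics/top4.png

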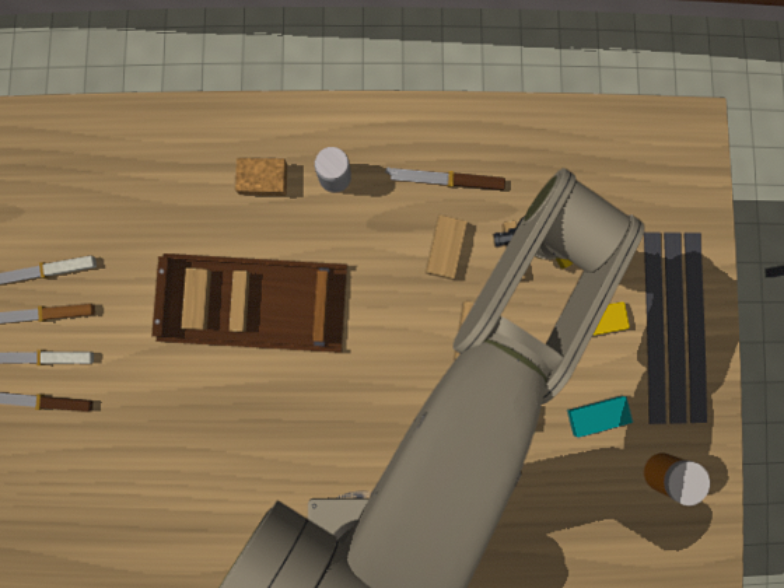

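Two blanks lie straight in the tray (zoomed px (195,298) and (238,301)). Go down on the third.

```bash
python3 -m pendant '[[[0.2,0,0.2,0.1],[0,0.05,0.2,0],[0,0,0.2,0],[0,0,0.1,0],[0,0,0,0],[0,0,0,0],[0,0,0,0],[0,0,0,0],[0,0,0,0],[0,0,0,0]]]' 0.3; python3 go.py 606.1 -306.6 2 -81.8
```

```text
time: 23.78
tool_pos: [610.1, -308.5, 6.6]
tcp_rot: [-172.4, -0.9, -81.6]
ft_force: [0.0, -0.4, -0.2]
finger_gap: 55.8
t 23.78 pos [ 610.1 -308.5    6.6] rpy [-172.4   -0.9  -81.6] F [ 0.  -0.4 -0.2] gap 55.8
now-axes units [-0.12  0.18  0.23] | mid [-0.12  0.18  0.23] | end [-0.12  0.18  0.23] turn units 0.04
```

```bash
python3 -m pendant '[[[-0.1,0.1,0.15,0],[0,0.05,0,0],[0,0,0,0],[0,0,0,0],[0,0,0,0],[0,0,0,0],[0,0,0,0],[0,0,-0.2,0],[0,0,-0.6,0],[0,0,-1,0]]]' -1 50; python3 go.py t 0 -85 110
```

```text
time: 24.62
tool_pos: [598.9, -304.7, 35.2]
tcp_rot: [-172.8, -0.6, -81.6]
ft_force: [-0.8, -0.3, -0.7]
finger_gap: 23.1
tray-> 497.2 160.7
t 24.62 pos [ 598.9 -304.7   35.2] rpy [-172.8   -0.6  -81.6] F [-0.8 -0.3 -0.7] gap 23.1
now-axes units [-23.77   1.64  -3.74] | mid [-23.47   4.07  -3.74] | end [-22.93   6.46  -3.74] turn units 2.57
```

```bash
python3 -m pendant '[[[-0.3,0,-1,0],[-0.6,0.1,-1,0.12],[-1,0.1,-1,0.12],[-1,0.1,-0.6,0.12],[-1,0.1,0,0.12],[-1,0.1,0,0.12],[-1,0.15,0,0.12],[-1,0.15,0,0.12],[-1,0.15,0,0.12],[-1,0.15,0,0.12]]]' -1 50; python3 go.py t 0 -85 110
python3 -m pendant '[[[-1,0.15,0,0.12],[-1,0.15,0,0.12],[-1,0.15,0,0.12],[-1,0.2,0,0.12],[-1,0.2,0,0.12],[-1,0.2,0,0.12],[-1,0.2,0,0.12],[-1,0.2,0,0.12],[-1,0.2,0,0.12],[-1,0.2,0,0.12]]]' -1 50; python3 go.py t 0 -85 110
```

```text
time: 25.45
tool_pos: [550.9, -131.0, 123.2]
tcp_rot: [-171.8, -0.6, -87.1]
ft_force: [-0.7, 0.1, 0.4]
finger_gap: 23.4
tray-> 497.2 160.7
t 25.45 pos [ 550.9 -131.   123.2] rpy [-171.8   -0.6  -87.1] F [-0.7  0.1  0.4] gap 23.4
now-axes units [-14.7    1.95   0.66] | mid [-14.57   2.75   0.66] | end [-14.4    3.55   0.66] turn units 1.37
time: 26.28
tool_pos: [511.4, 77.5, 128.6]
tcp_rot: [-171.1, 0.2, -92.9]
ft_force: [0.0, 0.2, 0.0]
finger_gap: 23.2
tray-> 497.2 160.7
t 26.28 pos [511.4  77.5 128.6] rpy [-171.1    0.2  -92.9] F [0.  0.2 0. ] gap 23.2
now-axes units [-4.12  0.92  0.93] | mid [-4.11  0.94  0.93] | end [-4.11  0.96  0.93] turn units 0.10
```

```bash
python3 -m pendant '[[[-1,0.1,0,0],[-1,0.1,0,0],[-0.8,0.1,0.1,0],[-0.6,0.2,0.2,0],[-0.3,0.2,0.5,0],[0,0.2,0.8,0],[0,0.3,0.8,0],[0,0.3,0.8,0],[0,0.1,0.5,0],[0,0,0.2,0]]]' -1 50; python3 go.py t 0 -85 14
```

```text
time: 27.12
tool_pos: [497.0, 160.9, 53.4]
tcp_rot: [-170.3, 0.4, -92.7]
ft_force: [-0.3, 1.3, -0.0]
finger_gap: 23.1
tray-> 497.2 160.7
t 27.12 pos [497.  160.9  53.4] rpy [-170.3    0.4  -92.7] F [-0.3  1.3 -0. ] gap 23.1
now-axes units [ 0.01 -0.01  1.97] | mid [ 0.01 -0.01  1.97] | end [ 0.01 -0.01  1.97] turn units 0.14
```

```bash
python3 -m pendant '[[[0,0.1,0.3,0.1],[0,0.1,0.4,0],[0,0.1,0.4,0],[0,0,0.3,0],[0,0,0.2,0],[0,0,0.1,0],[0,0,0.05,0],[0,0,0,0],[0,0,0,0],[0,0,0,0]]]' -1 50; python3 go.py t 0 -85 14
```

```text
time: 27.95
tool_pos: [499.3, 160.4, 16.2]
tcp_rot: [-170.2, 0.5, -93.3]
ft_force: [0.1, -0.3, -1.0]
finger_gap: 23.2
tray-> 497.2 160.7
t 27.95 pos [499.3 160.4  16.2] rpy [-170.2    0.5  -93.3] F [ 0.1 -0.3 -1. ] gap 23.2
now-axes units [-0.01  0.11  0.11] | mid [-0.01  0.11  0.11] | end [-0.01  0.11  0.11] turn units 0.01
```

```bash
python3 -m pendant '[[[0,0.05,0.1,0],[0,0,0.1,0],[0,0,0.1,0],[0,0,0,0],[0,0,0,0],[0,0,0,0],[0,0,0,0],[0,0,0,0],[0,0,0,0],[0,0,0,0]]]' -1 50; python3 go.py t 0 -85 14
```

```text
time: 28.78
tool_pos: [502.1, 161.4, 14.4]
tcp_rot: [-169.8, 0.6, -93.3]
ft_force: [-0.4, -0.2, 0.1]
finger_gap: 23.5
tray-> 497.2 160.7
t 28.78 pos [502.1 161.4  14.4] rpy [-169.8    0.6  -93.3] F [-0.4 -0.2  0.1] gap 23.5
now-axes units [0.04 0.25 0.02] | mid [0.05 0.25 0.02] | end [0.05 0.25 0.02] turn units 0.02
```

```bash
python3 -m pendant '[[[0,0,0,0],[0,0,0,0],[0,0,0,0],[0,0,0,0],[0,0,-0.2,0],[0,0,-0.5,0],[0,0,-0.9,0],[0,0,-1,0],[0,0,-1,0],[0,0,-1,0]]]' 0.2 50; python3 go.py t 0 -225 110
```

```text
time: 29.62
tool_pos: [481.0, 160.1, 105.4]
tcp_rot: [-170.4, 0.5, -93.3]
ft_force: [0.5, 0.9, 0.4]
finger_gap: 51.3
tray-> 488.9 21.0
t 29.62 pos [481.  160.1 105.4] rpy [-170.4    0.5  -93.3] F [0.5 0.9 0.4] gap 51.3
now-axes units [ 6.92 -0.8  -0.23] | mid [ 6.92 -0.8  -0.23] | end [ 6.92 -0.8  -0.23] turn units 0.01
```

```bash
python3 -m pendant '[[[0.7,0,-0.2,0],[1,0,0,0],[1,0,0,0],[1,0,0,0],[1,0,0,0],[1,0,0,0],[0.8,0,0.1,0],[0.4,0,0.2,0],[0.1,0,0.3,0],[0,0,0.3,0]]]' -1 60; python3 go.py t 0 -225 28;  python3 - <<'E'
from h import *
for n in("top","side"):
    cv2.imwrite(f"pics/{n}5.png",cv2.resize(snapshot(n)[:,:,::-1],None,fx=1.4,fy=1.4))
E
```

```text
time: 30.45
tool_pos: [481.9, 17.2, 109.5]
tcp_rot: [-168.9, 0.7, -93.1]
ft_force: [0.3, -0.6, 0.1]
finger_gap: 0.2
tray-> 488.9 21.0
t 30.45 pos [481.9  17.2 109.5] rpy [-168.9    0.7  -93.1] F [ 0.3 -0.6  0.1] gap 0.2
now-axes units [-0.21 -0.34  4.07] | mid [-0.21 -0.34  4.07] | end [-0.21 -0.33  4.07] turn units 0.07
```

View pics/top5.png

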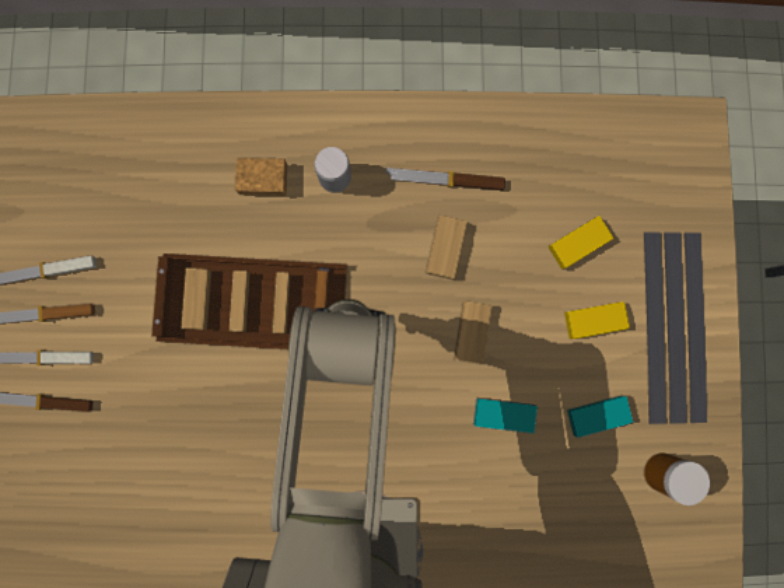

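View pics/side5.png

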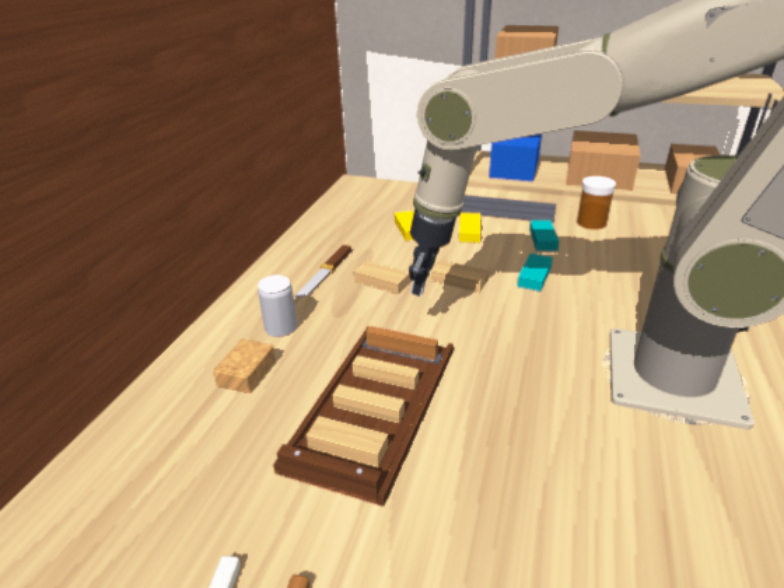

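```bash
python3 -m pendant '[[[0,0,0.5,0],[0,0.1,0.8,0],[0,0.1,0.9,0],[0,0.1,0.8,0],[0,0.1,0.5,0],[0,0,0.3,0],[0,0,0.1,0],[0,0,0,0],[-0.1,0,0,0],[-0.1,0,0,0]]]' -1 60; python3 go.py t 0 -195 28
```

```text
time: 31.38
tool_pos: [488.2, 29.8, 22.8]
tcp_rot: [-169.2, 0.8, -92.6]
ft_force: [-0.7, 0.6, 0.3]
finger_gap: -0.1
tray-> 490.6 50.9
t 31.38 pos [488.2  29.8  22.8] rpy [-169.2    0.8  -92.6] F [-0.7  0.6  0.3] gap -0.1
now-axes units [-1.06 -0.07 -0.26] | mid [-1.06 -0.06 -0.26] | end [-1.06 -0.06 -0.26] turn units 0.18
```

```bash
python3 -m pendant '[[[-0.15,0,-0.1,0.1],[-0.15,0,-0.1,0.05],[-0.12,0,-0.05,0],[-0.12,0,0,0],[-0.1,0,0,0],[-0.1,0,0,0],[-0.1,0,0,0],[-0.1,0,0,0],[-0.1,0,0,0],[-0.1,0,0,0]]]' -1 60; python3 go.py t 0 -195 28
```

```text
time: 32.22
tool_pos: [491.5, 55.3, 32.5]
tcp_rot: [-168.9, 1.0, -93.3]
ft_force: [-0.3, -0.3, 0.2]
finger_gap: 0.0
tray-> 490.6 50.9
t 32.22 pos [491.5  55.3  32.5] rpy [-168.9    1.   -93.3] F [-0.3 -0.3  0.2] gap 0.0
now-axes units [0.22 0.03 0.23] | mid [0.22 0.03 0.23] | end [0.22 0.03 0.23] turn units 0.02
```

```bash
python3 -m pendant '[[[-0.1,0,0.05,0],[-0.1,0,0.05,0],[-0.1,0,0,0],[-0.1,0,0,0],[-0.12,0,0,0],[-0.12,0,0,0],[-0.15,0,0,0],[-0.15,0,0,0],[-0.15,0,0,0],[-0.15,0,0,0]]]' -1 60; python3 go.py t 0 -10 30
```

```text
time: 33.05
tool_pos: [493.4, 81.5, 30.4]
tcp_rot: [-168.9, 0.9, -93.3]
ft_force: [1.2, -1.9, -0.4]
finger_gap: -0.0
tray-> 501.6 235.6
t 33.05 pos [493.4  81.5  30.4] rpy [-168.9    0.9  -93.3] F [ 1.2 -1.9 -0.4] gap -0.0
now-axes units [-7.71  0.04  0.02] | mid [-7.71  0.04  0.02] | end [-7.71  0.05  0.02] turn units 0.02
```

```bash
python3 -m pendant '[[[-0.18,0,0,0],[-0.2,0,0,0],[-0.2,0,0,0],[-0.2,0,0,0],[-0.2,0,0,0],[-0.2,0,0,0],[-0.2,0,0,0],[-0.2,0,0,0],[-0.2,0,0,0],[-0.2,0,0,0]]]' -1 60; python3 go.py t 0 -10 30
```

```text
time: 33.88
tool_pos: [495.7, 125.4, 30.7]
tcp_rot: [-168.9, 0.9, -93.3]
ft_force: [1.0, -2.7, -1.5]
finger_gap: 0.0
tray-> 501.6 235.6
t 33.88 pos [495.7 125.4  30.7] rpy [-168.9    0.9  -93.3] F [ 1.  -2.7 -1.5] gap 0.0
now-axes units [-5.52  0.02  0.04] | mid [-5.52  0.03  0.04] | end [-5.52  0.03  0.04] turn units 0.02
```

```bash
python3 -m pendant '[[[-0.2,0,0,0],[-0.2,0,0,0],[-0.2,0,0,0],[-0.2,0,0,0],[-0.2,0,0,0],[-0.2,0,0,0],[-0.2,0,0,0],[-0.2,0,0,0],[-0.2,0,0,0],[-0.2,0,0,0]]]' -1 60; python3 go.py t 0 -10 30
```

```text
time: 34.72
tool_pos: [497.9, 169.6, 31.1]
tcp_rot: [-168.9, 0.8, -93.3]
ft_force: [1.6, -2.4, -1.4]
finger_gap: 0.4
tray-> 501.6 235.6
t 34.72 pos [497.9 169.6  31.1] rpy [-168.9    0.8  -93.3] F [ 1.6 -2.4 -1.4] gap 0.4
now-axes units [-3.31  0.    0.05] | mid [-3.31  0.01  0.05] | end [-3.31  0.01  0.05] turn units 0.02
```

```bash
python3 -m pendant '[[[-0.2,0,0,0],[-0.2,0,0,0],[-0.2,0,0,0],[-0.2,0,0,0],[-0.2,0,0,0],[-0.2,0,0,0],[-0.2,0,0,0],[-0.2,0,0,0],[-0.2,0,0,0],[-0.18,0,0,0]]]' -1 60; python3 go.py t 0 -10 30;  python3 - <<'E'
from h import *
for n in("top","side"):
    cv2.imwrite(f"pics/{n}6.png",cv2.resize(snapshot(n)[:,:,::-1],None,fx=1.4,fy=1.4))
E
```

```text
time: 35.55
tool_pos: [500.1, 213.3, 31.4]
tcp_rot: [-169.0, 0.8, -93.3]
ft_force: [1.7, -2.8, -1.0]
finger_gap: -0.0
tray-> 501.6 235.6
t 35.55 pos [500.1 213.3  31.4] rpy [-169.     0.8  -93.3] F [ 1.7 -2.8 -1. ] gap -0.0
now-axes units [-1.12 -0.01  0.07] | mid [-1.12 -0.01  0.07] | end [-1.12 -0.01  0.07] turn units 0.01
```

View pics/side6.png

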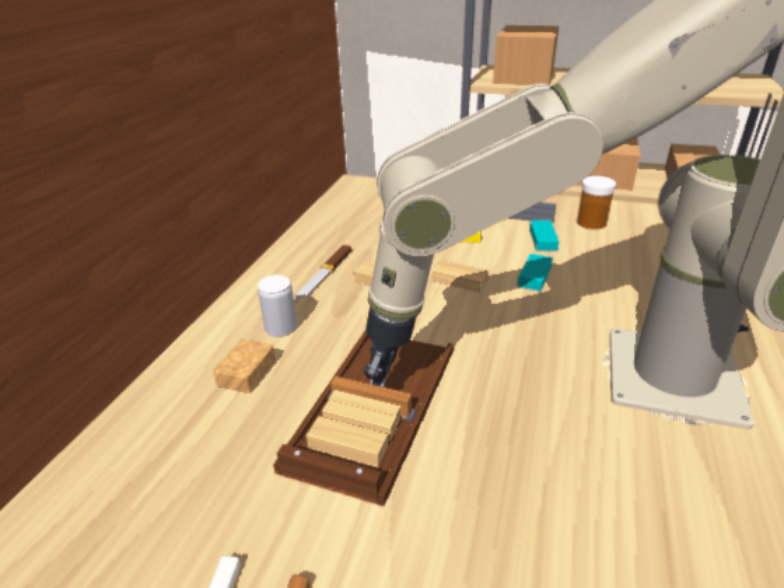

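```bash
python3 -m pendant '[[[-0.15,0,0,0],[-0.15,0,0,0],[-0.15,0,0,0],[-0.15,0,0,0],[-0.15,0,0,0],[-0.12,0,0,0],[-0.12,0,0,0],[-0.1,0,0,0],[-0.1,0,0,0],[-0.1,0,0,0]]]' -1 60; python3 go.py t 0 16 30
```

```text
time: 36.48
tool_pos: [501.6, 241.0, 31.6]
tcp_rot: [-169.0, 0.8, -93.3]
ft_force: [0.7, -3.7, -1.2]
finger_gap: 0.1
tray-> 503.1 261.6
t 36.48 pos [501.6 241.   31.6] rpy [-169.     0.8  -93.3] F [ 0.7 -3.7 -1.2] gap 0.1
now-axes units [-1.03 -0.02  0.08] | mid [-1.03 -0.02  0.08] | end [-1.03 -0.01  0.08] turn units 0.01
```

```bash
python3 -m pendant '[[[-0.08,0,0,0],[-0.07,0,0,0],[-0.06,0,0,0],[-0.06,0,0,0],[-0.05,0,0,0],[-0.05,0,0,0],[-0.05,0,0,0],[-0.05,0,0,0],[-0.05,0,0,0],[-0.05,0,0,0]]]' -1 60; python3 go.py t 0 16 30; python3 - <<'E'
from h import *
im=snapshot("top")[:,:,::-1]
cv2.imwrite("pics/top7z.png",cv2.resize(im[165:265,100:260],None,fx=5,fy=5,interpolation=cv2.INTER_CUBIC))
E
```

```text
time: 37.32
tool_pos: [502.4, 253.5, 31.6]
tcp_rot: [-169.0, 0.8, -93.3]
ft_force: [1.7, -1.9, -1.2]
finger_gap: 0.1
tray-> 503.1 261.6
t 37.32 pos [502.4 253.5  31.6] rpy [-169.     0.8  -93.3] F [ 1.7 -1.9 -1.2] gap 0.1
now-axes units [-0.4  -0.02  0.08] | mid [-0.4  -0.02  0.08] | end [-0.4  -0.02  0.08] turn units 0.01
```

View pics/top7z.png

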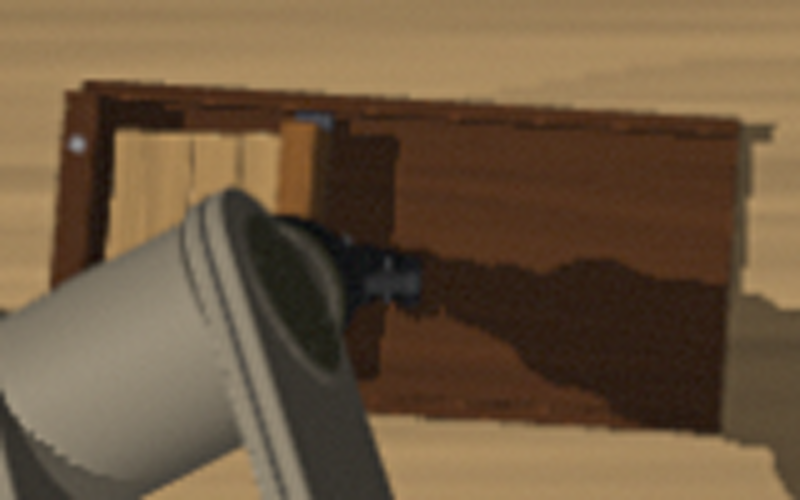

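```bash
python3 -m pendant '[[[-0.05,0,0,0],[-0.05,0,0,0],[-0.05,0,0,0],[-0.04,0,0,0],[-0.04,0,0,0],[-0.04,0,0,0],[-0.04,0,0,0],[-0.03,0,0,0],[-0.03,0,0,0],[-0.03,0,0,0]]]' -1 60; python3 go.py t 0 16 30
```

```text
time: 38.2
tool_pos: [502.7, 261.3, 31.7]
tcp_rot: [-169.0, 0.6, -93.3]
ft_force: [-0.0, -7.5, 2.6]
finger_gap: -0.2
tray-> 503.1 261.6
t 38.20 pos [502.7 261.3  31.7] rpy [-169.     0.6  -93.3] F [-0.  -7.5  2.6] gap -0.2
now-axes units [-0.01 -0.02  0.08] | mid [-0.01 -0.02  0.08] | end [-0.01 -0.02  0.08] turn units 0.01
```

```bash
python3 -m pendant '[[[-0.02,0,0,0],[-0.02,0,0,0],[-0.02,0,0,0],[0,0,0,0],[0,0,0,0],[0,0,0,0],[0,0,0,0],[0,0,0,0],[0,0,0,0],[0,0,0,0]]]' -1 60; python3 go.py t 0 16 30
```

```text
time: 39.03
tool_pos: [502.7, 261.2, 31.8]
tcp_rot: [-169.1, 0.5, -93.4]
ft_force: [1.2, -3.7, -0.4]
finger_gap: -0.4
tray-> 503.1 261.6
t 39.03 pos [502.7 261.2  31.8] rpy [-169.1    0.5  -93.4] F [ 1.2 -3.7 -0.4] gap -0.4
now-axes units [-0.02 -0.02  0.09] | mid [-0.02 -0.02  0.09] | end [-0.02 -0.02  0.09] turn units 0.00
```

```bash
python3 -m pendant '[[[0.2,0,0,0],[0.5,0,0,0],[0.7,0,-0.2,0],[0.8,0,-0.5,0],[1,0,-0.8,0],[1,0,-1,0],[1,0,-1,0],[1,0,-1,0],[1,0,-0.5,0],[1,0,0,0]]]' -1 60; python3 -m pendant '[[[1,0,0,0],[1,0,0,0],[1,0,0,0],[1,0,0,0],[1,0,0,0],[1,0,0,0],[0.5,0,0,0],[0.2,0,0,0],[0,0,0,0],[0,0,0,0]]]'; python3 - <<'E'
from h import *
im=snapshot("top")[:,:,::-1]; cv2.imwrite("pics/top8.png",im)
cv2.imwrite("pics/top8z.png",cv2.resize(im[165:265,100:260],None,fx=5,fy=5,interpolation=cv2.INTER_CUBIC))
cv2.imwrite("pics/top8f.png",cv2.resize(im,None,fx=1.4,fy=1.4))
im=snapshot("side")[:,:,::-1]; cv2.imwrite("pics/side8z.png",cv2.resize(im[220:370,180:350],None,fx=4,fy=4,interpolation=cv2.INTER_CUBIC))
E
```

```text
time: 39.87
tool_pos: [471.0, 93.0, 131.5]
tcp_rot: [-169.0, 0.8, -92.9]
ft_force: [0.4, -0.6, 0.2]
finger_gap: -0.1
time: 40.7
tool_pos: [463.6, -52.4, 133.8]
tcp_rot: [-168.2, 0.9, -93.1]
ft_force: [-0.3, 0.0, -0.3]
finger_gap: 0.1
```

View pics/top8z.png

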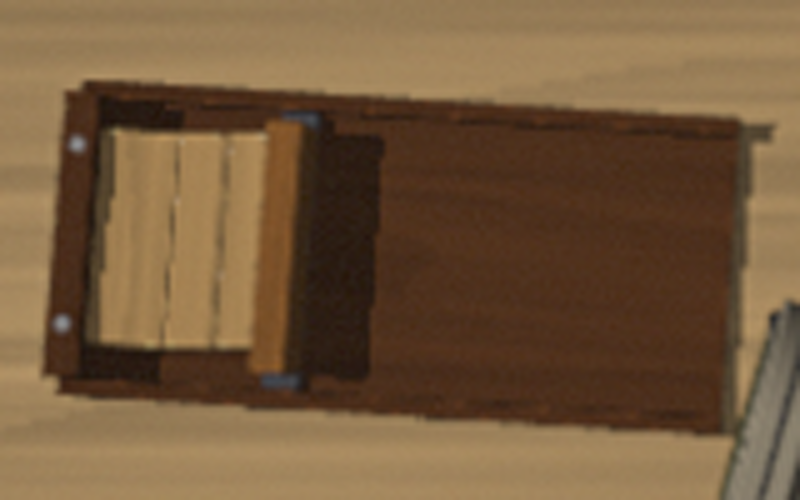

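View pics/side8z.png

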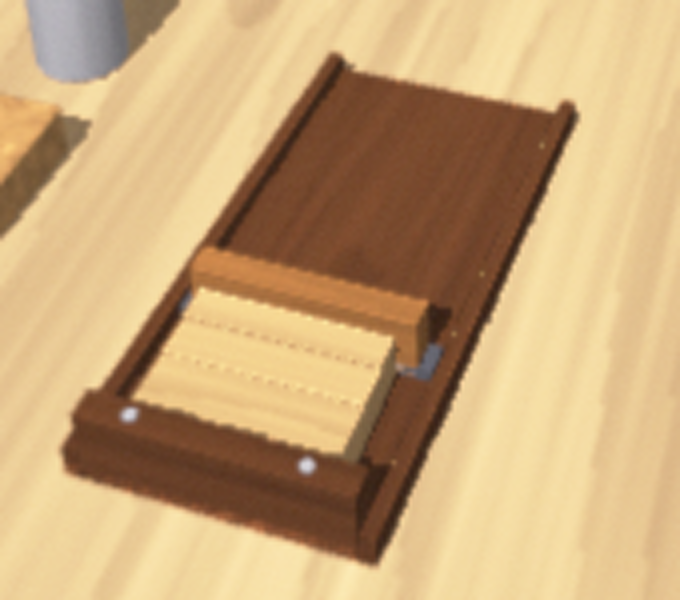

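View pics/top8f.png

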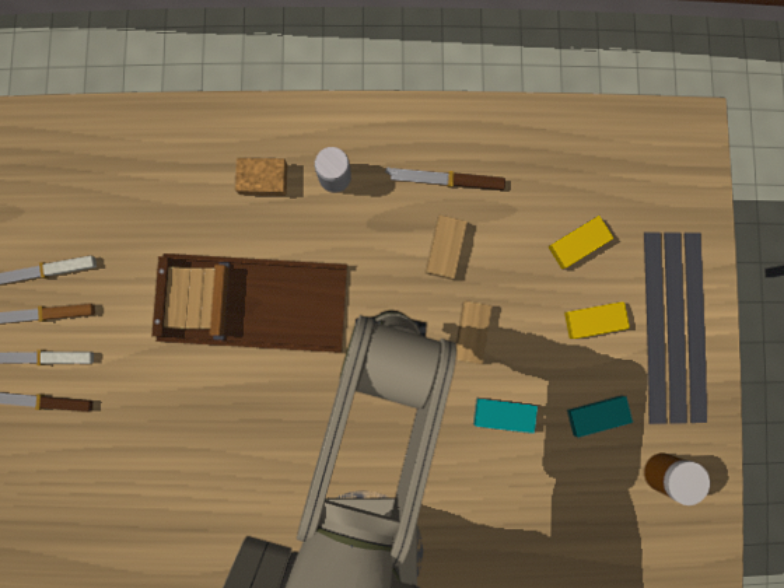

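```bash
python3 - <<'E'
from h import *
a=np.radians(-3.4);X=np.array([np.cos(a),np.sin(a)]);Y=np.array([-np.sin(a),np.cos(a)]);o=np.array([502.2,245.6])
cl=lambda l:[(100+(x+.5)/5-.5,165+(y+.5)/5-.5) for x,y in l]
for n,pts,z in[("stop",[(98,95),(78,380)],50),("jaw0 front(-158?)",[(634,137),(617,395)],53),("jaw front",[(268,122),(248,370)],53),("A stop side",[(108,130),(97,345)],30),("A/B",[(178,133),(163,347)],30),("B/C",[(229,133),(216,348)],30),("C/jaw vis",[(268,133),(252,350)],30)]:
    p=ray("top",cl(pts),z)[:,:2]-o
    print(n,"v",(p@Y).round(1),"u",(p@X).round(1))
E
```

```text
stop v [147.  145.2] u [ 78.7 -79.8]
jaw0 front(-158?) v [-153.6 -153.4] u [ 71.9 -70.4]
jaw front v [49.5 50.2] u [ 68.6 -68.7]
A stop side v [146.1 142.5] u [ 61.5 -59.8]
A/B v [106. 105.] u [ 62.1 -58.6]
B/C v [77. 75.] u [ 63.7 -57.4]
C/jaw vis v [54.9 54.6] u [ 64.9 -57.3]
```

```bash
python3 - <<'E'
from bench import *
print(hand_in()); print(sense()["time"])
E
```

```text
the job is handed in; nothing more can be done
None
the job is handed in; nothing more can be done
```

I put the three narrowest blanks in the tray, lying flat across it side by side. I then pushed the jaw up from behind with the shut fingers until it stopped. The job is handed in; no verdict was reported.

- **Jaw push:** the highest force I read while pushing was about 7.5 N. That came from readings between moves, so a brief higher peak could have gone unseen. At the end the jaw did not move under three further small steps.
- **Snugness:** in the last top picture the space from jaw to end stop measures about 96 mm, accurate to about 2 mm. The smallest limit in the rules is 100 mm, which I took to be the one for these three. The finger openings when gripping added up to about 93 mm, roughly 3 mm less. That fits a small reading error, and I saw no gaps in either view.
- **Position:** the blanks sit centred across the tray to within a few millimetres, and square to it.
- **Rest of the scene:** the other two blanks, the tin, the knife, the sanding block and the coloured look-alikes look unmoved in the final top picture. I judged that by eye, without measuring.
- **Arm:** it was well clear of the tray and touching nothing at hand-in, about 41 s into the 72 s allowed. The tool had drifted to about 12° of tilt by the end, with no visible effect on the blanks.

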